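# Close the polishing pot and unlock its power switch

## Robot

A 6-joint arm with a two-finger parallel gripper is mounted at the origin on the work surface. World frame = base frame: x ahead of the robot, y to its left, z up, the work surface at z = 0. Lengths are in m, angles in degrees, forces in N, time in s.
With the tool pointing down it reaches from about 0.375 to 0.975 m from the base axis. Payload 3.8 kg.
Tool frame: the origin (TCP) lies midway between the tips of the shut fingers; the grasp point (between the pads) lies 19 mm behind it; z points along the fingers, y is the line along which they close (so a half turn about z gives the same grasp; the last joint's range is limited). The gripper opens to 88 mm and grips with 3 to 60 N. Pads are 18 mm wide; open, the fingers measure 123 mm over their backs; the gripper's body (75 mm by 187 mm) begins 45 mm behind the grasp point.
Start: joints at [-65.598, 15.12, 91.902, -0, 72.978, -2.114], TCP at [0.301, -0.604, 0.239] pointing down, gripper open.
Joint ranges: [-150.88, 150.88], [-54.13, 125.18], [17.81, 147.31], [-75.09, 255.09], [0, 152.58], [-146.25, 146.25]. Speed limits (degrees/s): [147.25, 147.25, 180, 180, 180, 180].

## Interface

Orientations are given as [roll, pitch, yaw] about the fixed x, y, z axes, in that order (R = Rz(yaw) Ry(pitch) Rx(roll)).
In Python, from workcell import arm gives the robot as it stands.
- The arm moves only by the shell command python3 -m pendant 'ROWS' [OPENING]. ROWS is JSON, a list of rows, each an object with "translation": the shift along the tool's x, y, z in units of 30 mm (1.0 is 30 mm), a list of three; "yaw": the turn about the tool's z in units of 10 degrees (1.0 is 10 degrees). A call has 1 to 12 rows; each row shifts and turns the commanded pose from where the row before left it, along the tool's axes as they then stand; what a row does not reach is not made up. A row lasts 1/8 s, in which the tool goes at most 62.5 mm and 10.7 degrees, less where a joint would pass 70% of its speed; a pose out of reach is approached as far as the arm can. A call is refused whole if a number of a shift passes 1 or a number of a turn 1, either way. A call with a gripper value outside its range is refused whole. OPENING is the closure, from 0 (fully open) to 1 (shut), set as the call begins (- or left out, the last holds). The fingers move at their own pace and stop on an object; the grip force is fixed at half the most. Time passes only in rows, so rows that do not move let the fingers close. It gives the time, the measured TCP pose, the force, the opening and the grip force at its end, in the units of the state.
- arm.state(): the state, without advancing time (a new reading comes with each control period).
- arm.capture(name): name is "scene" or "top" or "wrist"; returns (picture, depth): 384x512x3 uint8, red, green, blue; 384x512 float32, m along the optical axis (not along the pixel's ray), 0 where there is no reading.
- arm.camera_info(name): a dict with "K" (3x3 intrinsics, pixels), "k1" (the pictures are not rectified: a ray, as slopes to the right and down, at radius r is drawn at 1 + k1 r^2 times it, then the intrinsics apply), "rvec" (rotation vector, rad) and "tvec" (3), from world to camera coordinates, as OpenCV has them. Camera axes: x right, y down, z forward; pixel columns grow to the right and rows downward; lengths in m; the calibration is good to about 2 mm. A picture is of the moment at which its call begins: read the wrist's pose just before it. camera_info takes no time and is no camera call; for the wrist camera it gives the pose at the moment of the call.
- arm.hand_in(): hands the job in; it is judged then, once.
The state is a dict: "t": time; "qpos": joint angles; "joint_vel": joint speeds; "joint_efforts": joint torques, N m; "eef_pos": TCP position; "eef_rot": TCP orientation; "contact_force": force on the tool from outside, world axes, zero at the start; "torque": the same for the moment, N m; "width": opening from 0.0 (shut) to 1.0 (fully open); "finger_force": force on a finger pad.
Only numpy, scipy, OpenCV 4.12 (cv2) and the standard library are available. Lean on these libraries where they do the work, as an engineer would, in place of code of your own. Each camera call takes 0.05 s, during which the arm holds its last target. There are 200 camera calls.

## Task

Put the blue lid on the steel polishing pot and press it down until it snaps home, level and flush on the rim all round; set it on gently, do not drop it. Then switch the power on: pull the orange locking bat outward, clear of its lock, flip it from the red dot over to the green dot and let it drop back into its notch. Do not force the bat past its lock, and leave the other things on the bench where they are.

Things in the scene. Friction and masses are not known exactly. Their poses are not given: they have to be found in the camera images.
- lid_knob (a point): Centre of the loose lid's black knob, half-way up, on the lid's axis; z = lid's up. Knob round, 30 mm across, 34 mm tall (17 mm above and below this point), narrowing to 24 mm low down. Blue flange 158 mm across, 5 mm thick; under it a grey plug 130 mm across, 20 mm deep. About 0.18 kg. It starts standing on its plug on the bench, this point 42 mm up.
- pot_rim (a point): Centre of the fixed pot's open mouth, at rim height (140 mm above the bench); z up. Steel tub 138 mm inside, 146 mm outside, base 176 mm across. Four sprung balls inside first hold the lid's flange about 12 mm proud; a push of 15 to 20 N straight down on the knob snaps it home (one side may go first). Seated, the knob centre is 22 mm above this point. 4 mm play all round.
- bat_flip (a joint): Swing of the orange bat, rad: 0 = off, leaning 0.45 rad from upright towards the red dot (the box's +y); 0.90 = on, leaning 0.45 rad towards the green dot (-y). Slight friction; stays where it is left. Unless the bat is pulled out, its brass cross pin is stopped by steel humps after about 0.1 rad.
- bat_pull (a joint): How far the bat is pulled outward along its own length, m: 0 = fully in, 0.016 = at its stop. A spring pulls it in (5 N when in, 8 N at the stop). It must be out by 0.010 or more to pass the hump; beyond the hump it drops back to 0 when let go.
- bat_grip (a point): Point on the bat's axis in its orange grip, 68 mm from the pivot when in; moves with the bat. z runs outward along the bat, x along the swing axis. Grip round, 14 mm thick at 40 mm from the pivot, widening to 20 mm at 75 mm, ending at 94 mm; below it a 12 mm steel neck. Steel humps beside the neck reach 30 mm above the pivot.
- switch_pivot (a point): Middle of the bat's swing axis on the fixed green switch box, 65 mm above the bench, 5 mm above the box's top. The axis runs along this frame's x; y points to the red dot (off), -y to the green dot (on); z up. Box 120 mm along x, 140 mm along y, 60 mm high.
- weight_mid (a point): Bystander: loose brass weight with a small knob, 52 mm across, 50 mm tall; point half-way up.
- jar_mid (a point): Bystander: loose amber jar, 64 mm across, 85 mm tall; point half-way up.
- block_mid (a point): Bystander: loose steel bench block, 65 x 65 x 22 mm; centre.
- hammer: Bystander: loose hammer 220 mm long lying flat along its x.
- brush: Bystander: loose brush 170 mm long lying flat along its x.
- mandrel: Bystander: loose ring mandrel, a steel rod with a wooden handle, 260 mm long, 24 mm thick, lying along its x; origin where rod meets handle, on the bench.
Not all that is in view belongs to the job. Leave any yellow look-alike of the part that bears lid_knob alone.

How it is judged (in metres and radians):
On the way, in this order (a step that is already met when the one before it is completed fails the run):
1. the lid is seated level on the pot's rim (horizontal distance between lid_knob and pot_rim below 0.008 m and z of lid_knob in the frame of pot_rim below 0.0255 m and angle between lid_knob's own z axis and vertical below 0.035 rad), for 0.2 s.
2. the bat is pulled out clear of its lock while still on the off side (value of joint bat_pull above 0.0085 m and value of joint bat_flip below 0.3 rad), for 0.02 s.
3. the bat is flipped over the lock to the on side (value of joint bat_flip above 0.7 rad), for 0.05 s.
At the end, for the whole second after the job is handed in: The lid is seated on the pot: knob centre within 8 mm of the pot's axis and not more than 3.5 mm above its seated height, tilted under 0.035 rad, at rest. The bat is on the on side (swing above 0.75 rad) and back in (pulled out less than 4 mm) (all of step 1 and linear speed of lid below 0.02 m/s and value of joint bat_flip above 0.75 rad and value of joint bat_pull below 0.004 m); the robot touches nothing.
It fails at once if the lid is dropped onto or into the pot (moves faster than 0.6 m/s within 100 mm of its seat) (distance between lid_knob and pot_rim below 0.122 m and linear speed of lid above 0.6 m/s).
It fails at once if the bat is forced through its lock without being pulled out (value of joint bat_flip between 0.35 and 0.55 rad and value of joint bat_pull below 0.006 m).
It fails at once if a bystander (weight, jar, block, hammer, brush or mandrel) is moved by more than 30 mm (distance of any of weight_mid, jar_mid, block_mid, hammer, brush, mandrel from where it was at the start of the episode above 0.03 m).
It also fails if it takes over 67 s, if anything falls off the work surface, if the arm or the gripper's body presses on something with over 40 N, if the wrist force passes 120 N, or if a joint passes its speed limit or range.

## Working session

There is one attempt and no reset: what is moved stays moved. The work goes in short steps, Python scripts to look and compute and a shell command to move; the robot and the scene stay as the last step left them, time stands still between calls to the robot, and variables do not carry over. Pictures are saved under pics/ and viewed, at most 10 in all, crops included, and the job is handed in when it is done.

```bash
mkdir -p pics; cat > h.py <<'E'
import numpy as np, cv2
from workcell import arm
from scipy.spatial.transform import Rotation as R
def snap(n,f=None):
    ci=arm.camera_info(n); p,d=arm.capture(n)
    np.savez('%s.npz'%(f or n),p=p,d=d,**{k:np.array(ci[k]) for k in('K','k1','rvec','tvec')})
    cv2.imwrite('pics/%s.png'%(f or n),p[:,:,::-1]); return p,d
def cloud(f):
    z=np.load(f+'.npz'); d=z['d']; K=z['K']; v,u=np.mgrid[:d.shape[0],:d.shape[1]].astype(float)
    pts=np.stack([u.ravel(),v.ravel()],1)[:,None]
    n=cv2.undistortPoints(pts,K,np.array([float(z['k1']),0,0,0,0]))[:,0]
    c=np.c_[n,np.ones(len(n))]*d.reshape(-1,1)
    w=(c-z['tvec'].ravel())@cv2.Rodrigues(z['rvec'])[0]
    w[d.ravel()==0]=np.nan
    return w.reshape(*d.shape,3),z['p']
E
python3 - <<'E'
from h import *
for n in('scene','top'): snap(n)
a=cv2.imread('pics/top.png');cv2.imwrite('pics/top2.png',cv2.resize(a,(800,600)))
a=cv2.imread('pics/scene.png');cv2.imwrite('pics/scene2.png',cv2.resize(a,(800,600)))
s=arm.state();print(s['t'],s['eef_pos'],s['eef_rot'])
E
```

```text
0.1 [ 0.30108838 -0.60341697  0.23751223] [-1.79884346e+02 -3.59570732e-03  2.65190950e+01]
```

View pics/top2.png

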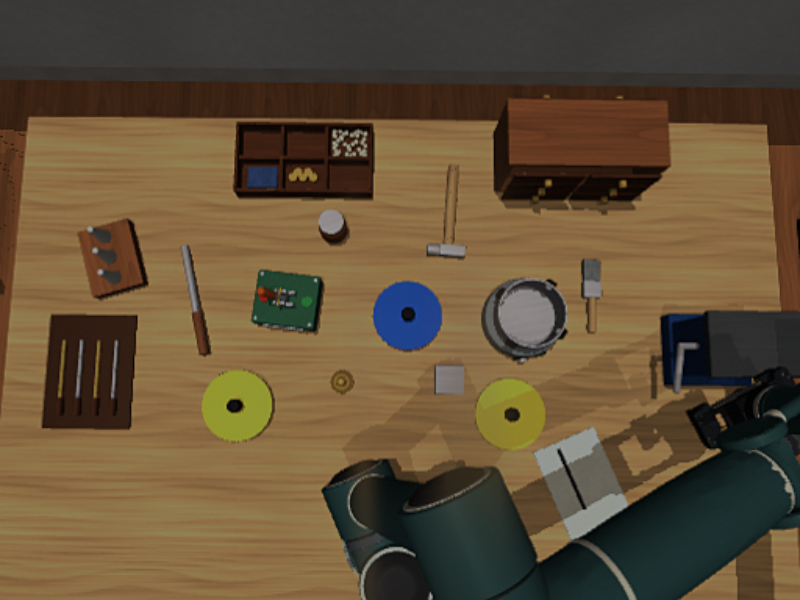

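View pics/scene2.png

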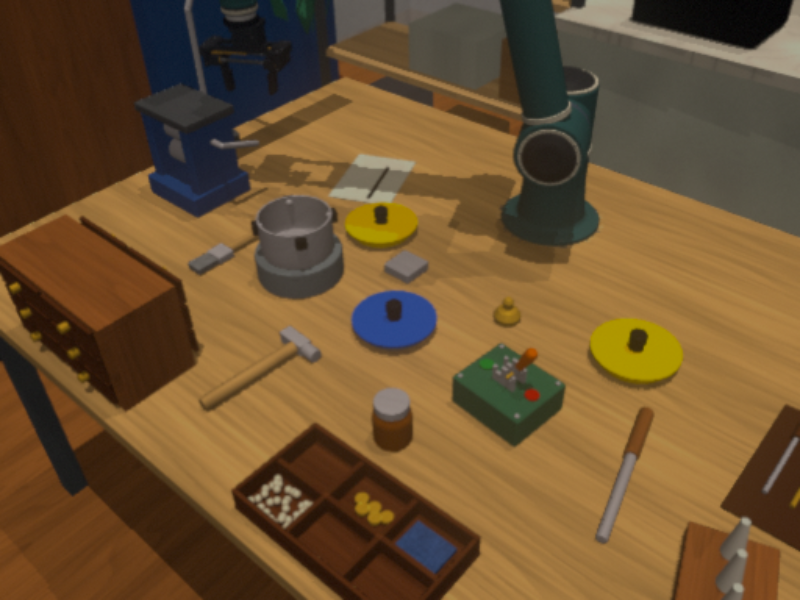

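The top picture (800x600) shows the blue lid at (407,315), the pot at (527,317), and the switch box at (287,300) with the red dot and bat to the left (+y). The weight is at (342,381) and the block at (450,380). The scene view agrees with this.

```bash
python3 - <<'E'
from h import *
from scipy.optimize import least_squares
def circ(P):
    f=least_squares(lambda c:np.hypot(P[:,0]-c[0],P[:,1]-c[1])-c[2],[*P.mean(0)[:2],.07],loss='soft_l1',f_scale=.002);return f.x
for n in('top','scene'):
    w,p=cloud(n); hsv=cv2.cvtColor(p,cv2.COLOR_RGB2HSV); H,S,V=[hsv[...,i].astype(int) for i in range(3)]
    x,y,z=w[...,0],w[...,1],w[...,2]
    if n=='top':
        def at(u,v): return w[int(v*.64),int(u*.64)]
        for k,q in dict(lid=(390,330),knob=(407,314),pot=(527,317),box=(300,318),block=(450,380),weight=(342,381)).items(): print(k,at(*q).round(3))
        L=at(390,330);P=at(527,317);B=at(300,318)
    near=lambda c,r:np.hypot(x-c[0],y-c[1])<r
    m=near(L,.13)&(H>100)&(H<130)&(S>120)&(z<.04)&(z>.01)
    e=m&~cv2.erode(m.astype(np.uint8),np.ones((3,3))).astype(bool)
    Q=w[m];hull=cv2.convexHull(Q[:,:2].astype(np.float32))[:,0];(c,r)=cv2.minEnclosingCircle(Q[:,:2].astype(np.float32))
    print(n,'lid',m.sum(),np.median(Q[:,2]),c,r,circ(hull))
    m=near(L,.05)&(z>.045)&(z<.07);Q=w[m];print(' knob',m.sum(),Q.min(0),Q.max(0),Q.mean(0))
    m=near(P,.11)&(z>.134)&(z<.146);Q=w[m];print(' rim',m.sum(),np.median(Q[:,2]),circ(Q),np.median(Q[:,:2],0))
    m=near(B,.13)&(abs(z-.06)<.006);m=m&(V>0);Q=w[m]
    print(' box',m.sum(),np.median(Q[:,2]),cv2.minAreaRect(Q[:,:2].astype(np.float32)))
    for nm,mm in dict(orange=(H>3)&(H<18)&(S>150)&(V>100)&(z>.07),red=((H<4)|(H>174))&(S>150)&(z>.05)&(z<.07),green=(H>45)&(H<75)&(S>170)&(V>110)&(z>.05)&(z<.07)).items():
        mm=mm&near(B,.13);Q=w[mm]
        if len(Q): print(' ',nm,len(Q),np.median(Q,0).round(4),Q.min(0).round(3),Q.max(0).round(3))
E
```

```text
lid [0.456 0.013 0.026]
knob [ 0.491 -0.025  0.06 ]
pot [ 0.486 -0.29   0.067]
box [0.478 0.21  0.064]
block [ 0.344 -0.125  0.022]
weight [0.342 0.119 0.05 ]
top lid 1429 0.024450557885018057 (0.4898454248905182, -0.027185576036572456) 0.07812079787254333 [ 0.48974314 -0.02709914  0.07719112]
 knob 26 [ 0.47447957 -0.0321357   0.04603759] [ 0.49487953 -0.014173    0.06209785] [ 0.48324279 -0.02102681  0.05619171]
 rim 247 0.13855927342439825 [ 0.4843798  -0.28442634  0.07079178] [ 0.48696039 -0.29849174]
 box 1133 0.05938255655583735 ((0.5183836817741394, 0.24465247988700867), (0.14045929908752441, 0.12001145631074905), 83.21417999267578)
  orange 16 [0.5231 0.2819 0.1493] [0.517 0.277 0.145] [0.53  0.287 0.153]
  red 13 [0.5191 0.2948 0.0623] [0.515 0.284 0.057] [0.523 0.303 0.065]
scene lid 1354 0.02566438799339784 (0.49476075172424316, -0.0237385556101799) 0.07976359128952026 [ 0.49491017 -0.02388638  0.07744208]
 knob 23 [ 0.48360025 -0.02537166  0.04896997] [ 0.49839804 -0.00907883  0.06334618] [ 0.49102678 -0.01519851  0.05652222]
 rim 321 0.13787702318521078 [ 0.48981123 -0.2809194   0.07078331] [ 0.49934883 -0.27613232]
 box 1585 0.06047173209825668 ((0.5242063403129578, 0.24724507331848145), (0.1432231366634369, 0.12298303842544556), 83.81604766845703)
  orange 52 [0.5304 0.2861 0.1484] [0.519 0.273 0.138] [0.537 0.294 0.155]
```

```bash
python3 -m pendant '[{"translation":[0.45,-0.9,0],"yaw":0},{"translation":[0.45,-0.9,0],"yaw":0},{"translation":[0.45,-0.9,0],"yaw":0},{"translation":[0.45,-0.9,0],"yaw":0},{"translation":[0,0,0],"yaw":-1},{"translation":[0,0,0],"yaw":-1},{"translation":[0,0,0],"yaw":-1},{"translation":[0,0,0],"yaw":-1},{"translation":[0,0,0],"yaw":-1},{"translation":[0,0,0],"yaw":-1},{"translation":[0,0,0],"yaw":-0.35},{"translation":[0,0,0],"yaw":0}]'
```

```text
t: 1.6
eef_pos: [0.3013, -0.4829, 0.2382]
eef_rot: [-180.0, -0.0, 90.0]
contact_force: [0.1, 0.1, 0.5]
width: 1.001
finger_force: 0.0
```

```bash
python3 -m pendant '[{"translation":[1,0.8,-1]},{"translation":[1,0.8,-1]},{"translation":[1,0.8,-1]},{"translation":[1,0.8,0]},{"translation":[1,0.8,0]},{"translation":[0,0,0]},{"translation":[0,0,0]}]'; python3 - <<'E'
from h import *
s=arm.state();snap('wrist','w1');z=np.load('w1.npz');Rm=cv2.Rodrigues(z['rvec'])[0];print(s['eef_pos'],'cam',-Rm.T@z['tvec'].ravel(),Rm[2])
w,p=cloud('w1');print(w[192,256],np.nanmin(w.reshape(-1,3),0),np.nanmax(w.reshape(-1,3),0))
E
```

```text
[ 0.30129718 -0.48294646  0.23822745] cam [ 0.30156114 -0.41052558  0.38525013] [ 5.31757315e-04 -2.83929943e-01 -9.58844881e-01]
[ 0.29882341 -0.52339899  0.00141895] [-0.07915902 -0.80392578 -0.0023711 ] [ 0.674541   -0.28486694  0.34542126]validation failed for argument at $[0]...
```

View pics/w1.png

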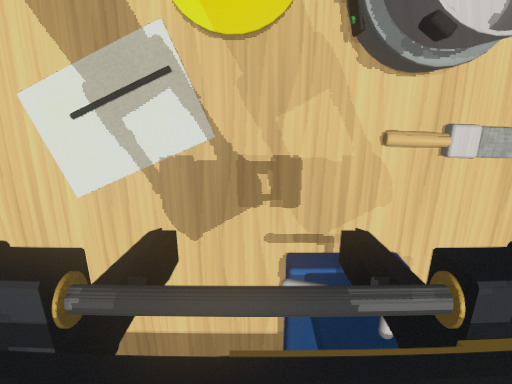

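The picture shows yellow lid at the top, the pot at the top right (450,20), and the fingers at the bottom. The camera looks ahead along tool x. The last move was refused because yaw was missing, so I'm resending it.

```bash
python3 -m pendant '[{"translation":[0.8,1,-0.7],"yaw":0},{"translation":[0.8,1,-0.7],"yaw":0},{"translation":[0.8,1,-0.7],"yaw":0},{"translation":[0.8,1,-0.7],"yaw":0},{"translation":[0.8,1,0],"yaw":0},{"translation":[0.8,1,0],"yaw":0},{"translation":[0,0,0],"yaw":0},{"translation":[0,0,0],"yaw":0}]'; python3 - <<'E'
from h import *
snap('wrist','w2')
w,p=cloud('w2');x,y,z=np.moveaxis(w,2,0)
m=(np.hypot(x-.487,y+.283)<.1)&(z>.130)&(z<.150);Q=w[m]
from scipy.optimize import least_squares
r=np.hypot(Q[:,0]-.487,Q[:,1]+.283);print(np.histogram(r,bins=np.arange(.05,.1,.004)))
Q=Q[(r>.063)&(r<.08)]
f=least_squares(lambda c:np.hypot(Q[:,0]-c[0],Q[:,1]-c[1])-.071,[.487,-.283],loss='soft_l1',f_scale=.002);print(f.x,len(Q),np.median(Q[:,2]),np.degrees(np.histogram(np.arctan2(Q[:,1]+.283,Q[:,0]-.487),8)[1]),np.histogram(np.arctan2(Q[:,1]+.283,Q[:,0]-.487),8)[0])
print(np.std(f.fun),arm.state()['eef_pos'])
E
```

```text
t: 2.65
eef_pos: [0.481, -0.3393, 0.3224]
eef_rot: [-179.9, 0.0, 90.0]
contact_force: [0.3, 0.3, -0.1]
width: 1.002
finger_force: 0.0
(array([   0,    0,    8,  135, 1354, 1045,  284,  276,   43,    0,    0,
          0]), array([0.05 , 0.054, 0.058, 0.062, 0.066, 0.07 , 0.074, 0.078, 0.082,
       0.086, 0.09 , 0.094, 0.098]))
[ 0.48793162 -0.28346042] 2943 0.13960985538664067 [-1.79766843e+02 -1.34797807e+02 -8.98287718e+01 -4.48597361e+01
  1.09299574e-01  4.50783352e+01  9.00473709e+01  1.35016407e+02
  1.79985442e+02] [265 415 272 410 314 500 278 489]
0.0032115245157056005 [ 0.48070967 -0.33968309  0.32247414]
```

View pics/w2.png

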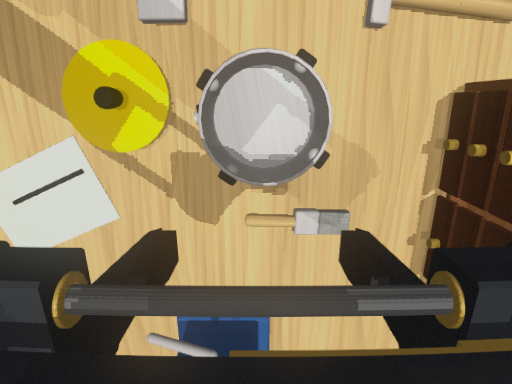

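The pot is centred at pixel (265,117), with its four clips visible. The rim fit gives (0.488, -0.2835) at z 0.1396, which matches the given 0.140. Next is the lid.

```bash
python3 -m pendant '[{"translation":[1,0,0],"yaw":0},{"translation":[1,0,0],"yaw":0},{"translation":[1,0,0],"yaw":0},{"translation":[1,0.3,0.5],"yaw":0},{"translation":[1,0,0.5],"yaw":0},{"translation":[1,0,0.5],"yaw":0},{"translation":[1,0,0.5],"yaw":0},{"translation":[1,0,0.5],"yaw":0},{"translation":[0.5,0,0.5],"yaw":0},{"translation":[0,0,0],"yaw":0},{"translation":[0,0,0],"yaw":0}]'; python3 - <<'E'
from h import *
from scipy.optimize import least_squares
snap('wrist','w3')
w,p=cloud('w3');x,y,z=np.moveaxis(w,2,0)
hsv=cv2.cvtColor(p,cv2.COLOR_RGB2HSV); H,S=hsv[...,0],hsv[...,1]
m=(np.hypot(x-.492,y+.0255)<.12)&(H>100)&(H<130)&(S>120)&(z>.015)&(z<.035);Q=w[m];h=cv2.convexHull(Q[:,:2].astype(np.float32))[:,0]
f=least_squares(lambda c:np.hypot(h[:,0]-c[0],h[:,1]-c[1])-c[2],[.49,-.02,.078]);print('flange',f.x,np.median(Q[:,2]),len(Q))
m=(np.hypot(x-.492,y+.0255)<.04)&(z>.055)&(z<.065);Q=w[m];c,r=cv2.minEnclosingCircle(Q[:,:2].astype(np.float32));print('knobtop',c,r,np.median(Q[:,2]),Q.mean(0),len(Q),arm.state()['eef_pos'])
E
```

```text
t: 4.08
eef_pos: [0.4906, -0.0852, 0.2332]
eef_rot: [180.0, 0.0, 90.0]
contact_force: [-0.1, -0.1, -0.6]
width: 1.001
finger_force: 0.0
flange [ 0.49378398 -0.02556822  0.07785357] 0.026008407899599403 13943
knobtop (0.4942571222782135, -0.02510949596762657) 0.015020250342786312 0.05953678849215972 [ 0.49410954 -0.02498293  0.05936425] 627 [ 0.49085997 -0.0853033   0.23348597]
```

```bash
python3 -m pendant '[{"translation":[1,0.1,0],"yaw":0},{"translation":[1,0,0],"yaw":0},{"translation":[0,0,1],"yaw":0},{"translation":[0,0,1],"yaw":0},{"translation":[0,0,1],"yaw":0},{"translation":[0,0,1],"yaw":0},{"translation":[0,0,1],"yaw":0},{"translation":[0,0,1],"yaw":0},{"translation":[0,0,0.5],"yaw":0},{"translation":[0,0,0.25],"yaw":0},{"translation":[0,0,0],"yaw":0},{"translation":[0,0,0],"yaw":0}]'
```

```text
t: 5.62
eef_pos: [0.4944, -0.0244, 0.0313]
eef_rot: [179.9, 0.0, 90.0]
contact_force: [-0.1, -0.8, 0.5]
width: 1.005
finger_force: 0.0
```

```bash
python3 -m pendant '[{"translation":[0,0,0],"yaw":0},{"translation":[0,0,0],"yaw":0},{"translation":[0,0,0],"yaw":0},{"translation":[0,0,0],"yaw":0},{"translation":[0,0,0],"yaw":0},{"translation":[0,0,0],"yaw":0}]' 1
```

```text
t: 6.38
eef_pos: [0.4933, -0.0242, 0.0302]
eef_rot: [-180.0, -0.0, 90.0]
contact_force: [0.4, -0.1, -0.1]
width: 0.344
finger_force: 0.1
```

```bash
python3 -m pendant '[{"translation":[0,0,0],"yaw":0},{"translation":[0,0,0],"yaw":0},{"translation":[0,0,-0.2],"yaw":0},{"translation":[0,0,-0.5],"yaw":0},{"translation":[0,0,-0.8],"yaw":0},{"translation":[0,0,-0.8],"yaw":0},{"translation":[0,0,-0.8],"yaw":0},{"translation":[0,0,-0.8],"yaw":0},{"translation":[0,0,-0.8],"yaw":0},{"translation":[0,0,-0.8],"yaw":0},{"translation":[0,0,-0.6],"yaw":0},{"translation":[0,0,-0.3],"yaw":0}]'
```

```text
t: 7.88
eef_pos: [0.4938, -0.0242, 0.2239]
eef_rot: [179.9, 0.0, 90.0]
contact_force: [0.5, -0.2, -1.9]
width: 0.322
finger_force: 30.0
```

```bash
python3 -m pendant '[{"translation":[-0.4,0,0],"yaw":0},{"translation":[-0.8,-0.1,0],"yaw":0},{"translation":[-1,-0.1,0],"yaw":0},{"translation":[-1,0,0],"yaw":0},{"translation":[-1,0,0],"yaw":0},{"translation":[-1,0,0],"yaw":0},{"translation":[-1,0,0],"yaw":0},{"translation":[-1,0,0],"yaw":0},{"translation":[-0.8,0,0],"yaw":0},{"translation":[-0.4,0,0],"yaw":0},{"translation":[-0.2,0,0],"yaw":0},{"translation":[0,0,0],"yaw":0}]'; python3 - <<'E'
from h import *
from scipy.optimize import least_squares
snap('wrist','w4')
w,p=cloud('w4');x,y,z=np.moveaxis(w,2,0)
s=arm.state();print(s['eef_pos'])
hsv=cv2.cvtColor(p,cv2.COLOR_RGB2HSV); H,S=hsv[...,0],hsv[...,1]
m=(np.hypot(x-.488,y+.28)<.12)&(H>100)&(H<130)&(S>120)&(z>.19);Q=w[m]
A=np.c_[Q[:,:2],np.ones(len(Q))];c=np.linalg.lstsq(A,Q[:,2],rcond=None)[0];print('tilt',c,len(Q),np.median(Q[:,2]))
h=cv2.convexHull(Q[:,:2].astype(np.float32))[:,0];h=h[h[:,1]>-.25]
f=least_squares(lambda c:np.hypot(h[:,0]-c[0],h[:,1]-c[1])-.0785,[.488,-.283]);print(f.x,np.abs(f.fun).max(),len(h))
E
```

```text
t: 9.38
eef_pos: [0.4872, -0.282, 0.2218]
eef_rot: [-180.0, -0.0, 90.0]
contact_force: [-0.2, 0.3, -1.9]
width: 0.326
finger_force: 30.0
[ 0.48726578 -0.28167077  0.2219331 ]
tilt [ 0.00142339 -0.00644559  0.21585555] 37524 0.21768588162999625
[ 0.48753135 -0.28329419] 0.0003564138286018259 31
```

View pics/w4.png

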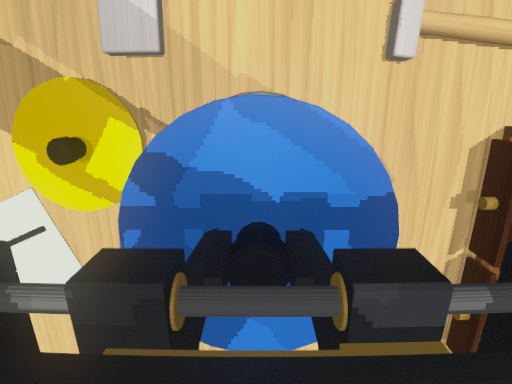

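The lid is held level, within 1 mm of the pot's axis. Lowering gently.

```bash
python3 -m pendant '[{"translation":[0,0,0.3],"yaw":0},{"translation":[0,0,0.4],"yaw":0},{"translation":[0,0,0.4],"yaw":0},{"translation":[0,0,0.3],"yaw":0},{"translation":[0,0,0.2],"yaw":0},{"translation":[0,0,0.15],"yaw":0},{"translation":[0,0,0.1],"yaw":0},{"translation":[0,0,0.1],"yaw":0},{"translation":[0,0,0],"yaw":0},{"translation":[0,0,0],"yaw":0}]'
```

```text
t: 10.68
eef_pos: [0.4875, -0.2823, 0.1639]
eef_rot: [180.0, 0.0, 90.0]
contact_force: [-0.6, 0.3, -2.2]
width: 0.327
finger_force: 30.0
```

```bash
python3 -m pendant '[{"translation":[0,0,0.1],"yaw":0},{"translation":[0,0,0.1],"yaw":0},{"translation":[0,0,0.1],"yaw":0},{"translation":[0,0,0.1],"yaw":0},{"translation":[0,0,0],"yaw":0},{"translation":[0,0,0],"yaw":0}]'
```

```text
t: 11.42
eef_pos: [0.4878, -0.2825, 0.1521]
eef_rot: [179.9, 0.0, 90.0]
contact_force: [0.0, -1.6, 0.4]
width: 0.325
finger_force: 30.0
```

```bash
python3 -m pendant '[{"translation":[0,0,0.07],"yaw":0},{"translation":[0,0,0.07],"yaw":0},{"translation":[0,0,0],"yaw":0},{"translation":[0,0,0],"yaw":0}]'
```

```text
t: 11.92
eef_pos: [0.4881, -0.283, 0.15]
eef_rot: [179.9, 0.1, 90.0]
contact_force: [-3.5, 0.6, 12.8]
width: 0.331
finger_force: 30.0
```

```bash
python3 -m pendant '[{"translation":[0,0,0.06],"yaw":0},{"translation":[0,0,0.05],"yaw":0},{"translation":[0,0,0],"yaw":0},{"translation":[0,0,0],"yaw":0}]'; python3 - <<'E'
from h import *
snap('wrist','w5')
w,p=cloud('w5');x,y,z=np.moveaxis(w,2,0)
hsv=cv2.cvtColor(p,cv2.COLOR_RGB2HSV); H,S=hsv[...,0],hsv[...,1]
m=(np.hypot(x-.488,y+.283)<.085)&(H>100)&(H<130)&(S>120)&(z>.12);Q=w[m]
A=np.c_[Q[:,:2]-[.488,-.283],np.ones(len(Q))];print(np.linalg.lstsq(A,Q[:,2],rcond=None)[0],np.median(Q[:,2]))
E
```

```text
t: 12.42
eef_pos: [0.4881, -0.283, 0.1499]
eef_rot: [179.9, 0.1, 90.0]
contact_force: [-10.4, 4.3, 28.9]
width: 0.321
finger_force: 30.0
[ 0.00240699 -0.00692111  0.1467328 ] 0.14608078731019514
```

Flange reads 0.146 and level, so it is seated. Unload, open and rise.

```bash
python3 -m pendant '[{"translation":[0,0,-0.12],"yaw":0},{"translation":[0,0,0],"yaw":0}]' && python3 -m pendant '[{"translation":[0,0,0],"yaw":0},{"translation":[0,0,0],"yaw":0},{"translation":[0,0,0],"yaw":0},{"translation":[0,0,0],"yaw":0},{"translation":[0,0,-0.5],"yaw":0},{"translation":[0,0,-1],"yaw":0},{"translation":[0,0,-1],"yaw":0},{"translation":[0,0,-1],"yaw":0},{"translation":[0,0,-1],"yaw":0},{"translation":[0,0,-0.5],"yaw":0},{"translation":[0,0,0],"yaw":0},{"translation":[0,0,0],"yaw":0}]' 0;  python3 - <<'E'
from h import *
from scipy.optimize import least_squares
snap('wrist','w6')
w,p=cloud('w6');x,y,z=np.moveaxis(w,2,0)
hsv=cv2.cvtColor(p,cv2.COLOR_RGB2HSV); H,S=hsv[...,0],hsv[...,1]
m=(np.hypot(x-.488,y+.283)<.085)&(H>100)&(H<130)&(S>120)&(z>.12);Q=w[m]
A=np.c_[Q[:,:2]-[.488,-.283],np.ones(len(Q))];print(np.linalg.lstsq(A,Q[:,2],rcond=None)[0],np.median(Q[:,2]))
h=cv2.convexHull(Q[:,:2].astype(np.float32))[:,0];h=h[h[:,1]>-.28]
f=least_squares(lambda c:np.hypot(h[:,0]-c[0],h[:,1]-c[1])-.0785,[.488,-.283]);print(f.x,np.abs(f.fun).max(),len(h))
E
```

```text
t: 12.72
eef_pos: [0.488, -0.2829, 0.15]
eef_rot: [179.9, 0.1, 90.0]
contact_force: [-2.6, 0.9, 12.6]
width: 0.324
finger_force: 30.0
t: 14.22
eef_pos: [0.4869, -0.2818, 0.2965]
eef_rot: [-179.9, -0.1, 90.0]
contact_force: [0.5, 0.3, -0.6]
width: 0.999
finger_force: 0.0
[ 4.41020941e-04 -2.68370359e-05  1.47416056e-01] 0.14609771067702138
[ 0.48836982 -0.28441221] 0.000750367781344366 37
```

```bash
python3 -m pendant '[{"translation":[1,0.1,0],"yaw":0},{"translation":[1,0.1,0],"yaw":0},{"translation":[1,0.1,0],"yaw":0},{"translation":[1,0.1,0],"yaw":0},{"translation":[1,0.1,0],"yaw":0},{"translation":[1,0.1,0],"yaw":0},{"translation":[1,0.1,0],"yaw":0},{"translation":[1,0.1,0],"yaw":0},{"translation":[1,0.1,0],"yaw":0},{"translation":[1,0.1,0],"yaw":0},{"translation":[1,0.1,0],"yaw":0},{"translation":[1,0.1,0],"yaw":0}]'>/dev/null;  python3 -m pendant '[{"translation":[1,0,0],"yaw":0},{"translation":[1,0,0],"yaw":0},{"translation":[1,0,0],"yaw":0.65},{"translation":[0.6,0,0],"yaw":0},{"translation":[0,0,0],"yaw":0},{"translation":[0,0,0],"yaw":0}]';  python3 - <<'E'
from h import *
snap('wrist','w7')
w,p=cloud('w7');x,y,z=np.moveaxis(w,2,0)
hsv=cv2.cvtColor(p,cv2.COLOR_RGB2HSV); H,S,V=[hsv[...,i].astype(int) for i in range(3)]
near=np.hypot(x-.521,y-.246)<.12
Q=w[near&(abs(z-.06)<.006)&(H>40)&(H<90)];print(len(Q),np.median(Q[:,2]),cv2.minAreaRect(Q[:,:2].astype(np.float32)))
Q=w[near&(H>3)&(H<18)&(S>150)&(z>.08)];print('bat',len(Q),Q.mean(0),Q.min(0),Q.max(0))
for a in np.arange(.09,.16,.01):
    q=Q[abs(Q[:,2]-a)<.005]
    if len(q):print(a.round(2),len(q),q.min(0).round(4),q.max(0).round(4))
print(arm.state()['eef_pos'])
cv2.imwrite('pics/w7b.png',cv2.resize(p[:300,100:420,::-1],None,fx=2,fy=2))
E
```

```text
t: 16.52
eef_pos: [0.5252, 0.1849, 0.2973]
eef_rot: [-180.0, 0.1, 83.6]
contact_force: [-0.3, 0.2, -0.3]
width: 1.0
finger_force: 0.0
9074 0.060986569649383114 ((0.5230308771133423, 0.24711981415748596), (0.13732318580150604, 0.11955003440380096), 83.5534439086914)
bat 603 [0.52704327 0.27750457 0.14188069] [0.51763228 0.25927264 0.10572721] [0.53745226 0.29334883 0.15457742]
0.11 34 [0.5191 0.2593 0.1057] [0.531  0.2642 0.1146]
0.12 41 [0.519  0.2625 0.1154] [0.5326 0.2689 0.125 ]
0.13 62 [0.5185 0.2642 0.1252] [0.5344 0.2736 0.1348]
0.14 114 [0.5176 0.2686 0.1351] [0.5375 0.2922 0.1449]
0.15 352 [0.5184 0.2735 0.145 ] [0.5368 0.2933 0.1546]
[0.52528522 0.18477803 0.29754359]
```

View pics/w7b.png

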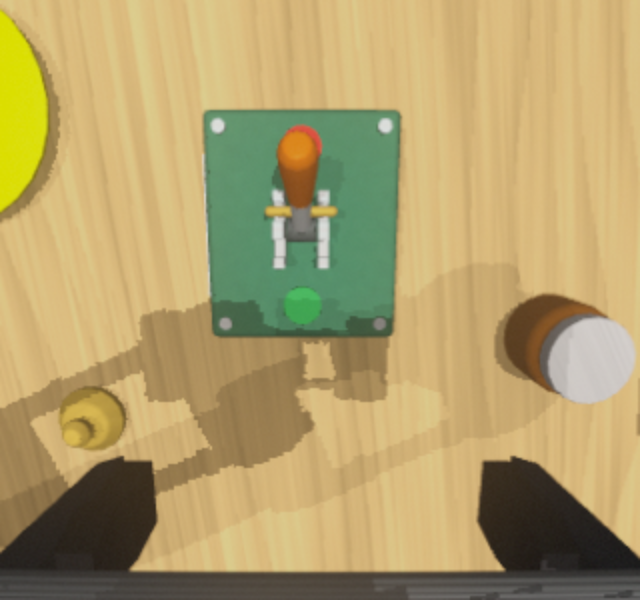

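The switch box is centred at crop (302,222), with the bat tip at (297,150) beside the red dot and the green dot at (302,305). The lateral offset needs a cross-check before I go down.

```bash
python3 - <<'E'
from h import *
s=arm.state();Rt=R.from_euler('xyz',s['eef_rot'],degrees=True).as_matrix();T=np.array(s['eef_pos'])
z=np.load('w7.npz');Rm=cv2.Rodrigues(z['rvec'])[0];c=-Rm.T@z['tvec'].ravel()
print(z['K'],z['k1'],'cam in tool',Rt.T@(c-T),(Rt.T@Rm.T).round(4),s['eef_rot'])
w,p=cloud('w7')
for u,v in((248,75),(250,95),(251,111),(202,55),(300,55)): print((u,v),w[v,u].round(4),(Rt.T@(w[v,u]-T)).round(4))
E
```

```text
[[297.80094226   0.         258.19602608]
 [  0.         297.80094226 192.56117274]
 [  0.           0.           1.        ]] -0.04737246900050672 cam in tool [ 7.27517520e-02  1.45274010e-04 -1.46793763e-01] [[ 1.600e-03 -9.586e-01 -2.848e-01]
 [ 1.000e+00  1.400e-03  1.200e-03]
 [-7.000e-04 -2.848e-01  9.586e-01]] [-1.79975871e+02  4.21257309e-02  8.35173166e+01]
(248, 75) [0.5274 0.2841 0.1517] [ 0.0991 -0.0091  0.1458]
(250, 95) [0.5266 0.2669 0.1314] [ 0.0819 -0.0079  0.1661]
(251, 111) [0.5247 0.2505 0.0861] [ 0.0654 -0.008   0.2114]
(202, 55) [0.4643 0.3312 0.002 ] [ 0.1388 -0.077   0.2955]
(300, 55) [5.986e-01 3.163e-01 2.000e-04] [0.1392 0.0581 0.2973]
```

```bash
python3 -m pendant '[{"translation":[1,-0.29,0],"yaw":0},{"translation":[1,0,0],"yaw":0},{"translation":[1,0,0],"yaw":0},{"translation":[0,0,1],"yaw":0},{"translation":[0,0,1],"yaw":0},{"translation":[0,0,1],"yaw":0},{"translation":[0,0,1],"yaw":0},{"translation":[0,0,1],"yaw":0},{"translation":[0,0,0.8],"yaw":0},{"translation":[0,0,0.5],"yaw":0},{"translation":[0,0,0],"yaw":0},{"translation":[0,0,0],"yaw":0}]' && python3 -m pendant '[{"translation":[0,0,0],"yaw":0},{"translation":[0,0,0],"yaw":0},{"translation":[0,0,0],"yaw":0},{"translation":[0,0,0],"yaw":0},{"translation":[0,0,0],"yaw":0},{"translation":[0,0,0],"yaw":0},{"translation":[0,0,0],"yaw":0},{"translation":[0,0,0],"yaw":0}]' 1
```

```text
t: 18.08
eef_pos: [0.5277, 0.2762, 0.1099]
eef_rot: [179.9, -0.1, 83.5]
contact_force: [0.2, -1.2, -0.5]
width: 1.004
finger_force: 0.0
t: 19.08
eef_pos: [0.5262, 0.2762, 0.1088]
eef_rot: [-179.9, 0.0, 83.5]
contact_force: [-2.0, 0.7, 1.9]
width: 0.2
finger_force: 29.8
```

```bash
python3 -m pendant '[{"translation":[0.05,0,-0.1],"yaw":0},{"translation":[0.05,0,-0.11],"yaw":0},{"translation":[0.05,0,-0.1],"yaw":0},{"translation":[0.05,0,-0.11],"yaw":0},{"translation":[0,0,0],"yaw":0},{"translation":[0,0,0],"yaw":0}]'; python3 - <<'E'
from h import *
snap('wrist','w8');snap('scene','s8')
w,p=cloud('s8');x,y,z=np.moveaxis(w,2,0)
cv2.imwrite('pics/s8b.png',cv2.resize(cv2.imread('pics/s8.png')[150:320,240:420],None,fx=4,fy=4,interpolation=cv2.INTER_CUBIC)[:600,:720])
E
```

```text
t: 19.82
eef_pos: [0.5268, 0.2817, 0.1209]
eef_rot: [-179.9, 0.1, 83.5]
contact_force: [-2.2, -3.5, -6.7]
width: 0.198
finger_force: 30.2
```

View pics/s8b.png

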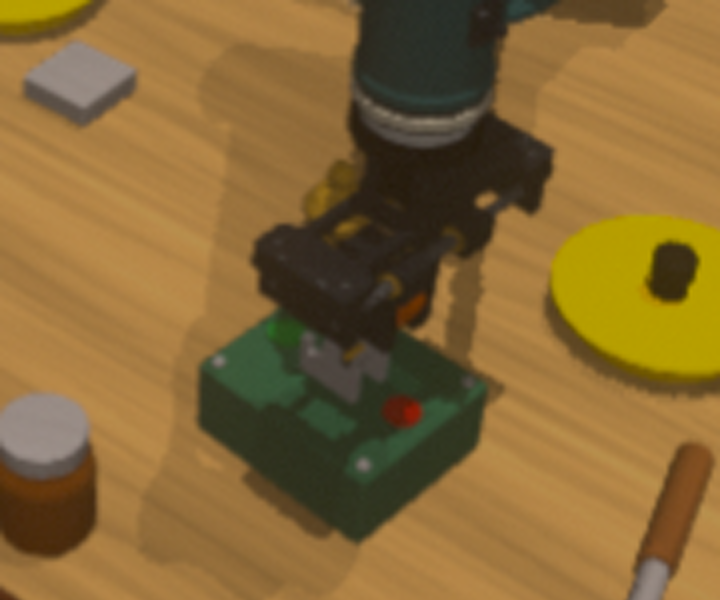

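The bat is out about 13 mm: the 7.5 N pull matches the spring, and the grip hasn't slipped. Now I'll swing it along the arc.

```bash
python3 -m pendant '[{"translation":[-0.253,0,-0.11],"yaw":0},{"translation":[-0.267,0,-0.08],"yaw":0},{"translation":[0,0,0],"yaw":0},{"translation":[0,0,0],"yaw":0}]'
```

```text
t: 20.42
eef_pos: [0.5253, 0.2663, 0.127]
eef_rot: [-180.0, 0.0, 83.5]
contact_force: [-3.7, -0.8, -8.6]
width: 0.196
finger_force: 30.3
```

```bash
python3 -m pendant '[{"translation":[-0.27,0,-0.03],"yaw":0},{"translation":[-0.277,0,-0.02],"yaw":0},{"translation":[-0.273,0,0],"yaw":0},{"translation":[0,0,0],"yaw":0}]'
```

```text
t: 20.92
eef_pos: [0.5227, 0.2418, 0.1288]
eef_rot: [-180.0, -0.0, 83.5]
contact_force: [-4.1, 1.4, -7.9]
width: 0.199
finger_force: 30.3
```

```bash
python3 -m pendant '[{"translation":[-0.277,0,0.03],"yaw":0},{"translation":[-0.27,0,0.057],"yaw":0},{"translation":[-0.267,0,0.08],"yaw":0},{"translation":[-0.253,0,0.11],"yaw":0},{"translation":[0,0,0],"yaw":0},{"translation":[0,0,0],"yaw":0}]'
```

```text
t: 21.68
eef_pos: [0.5193, 0.2109, 0.1208]
eef_rot: [180.0, -0.1, 83.5]
contact_force: [-5.8, 4.8, -7.0]
width: 0.2
finger_force: 30.2
```

```bash
python3 -m pendant '[{"translation":[0.06,0,0.13],"yaw":0},{"translation":[0.06,0,0.13],"yaw":0},{"translation":[0.06,0,0.13],"yaw":0},{"translation":[0,0,0],"yaw":0},{"translation":[0,0,0],"yaw":0}]' && python3 -m pendant '[{"translation":[0,0,0],"yaw":0},{"translation":[0,0,0],"yaw":0},{"translation":[0,0,0],"yaw":0},{"translation":[0,0,0],"yaw":0},{"translation":[0,0,0],"yaw":0},{"translation":[0,0,-0.5],"yaw":0},{"translation":[0,0,-1],"yaw":0},{"translation":[0,0,-1],"yaw":0},{"translation":[0,0,-1],"yaw":0},{"translation":[-1,0,-1],"yaw":0},{"translation":[-1,0,-1],"yaw":0},{"translation":[0,0,0],"yaw":0}]' 0; python3 - <<'E'
from h import *
snap('wrist','w9');snap('top','t9')
w,p=cloud('w9');x,y,z=np.moveaxis(w,2,0)
hsv=cv2.cvtColor(p,cv2.COLOR_RGB2HSV); H,S,V=[hsv[...,i].astype(int) for i in range(3)]
Q=w[(np.hypot(x-.521,y-.246)<.12)&(H>3)&(H<18)&(S>150)&(z>.08)];print('bat',len(Q),Q.min(0),Q.max(0),Q[Q[:,2]>.143].mean(0))
cv2.imwrite('pics/w9b.png',p[:,:,::-1])
w,p=cloud('t9');q=w[(np.hypot(w[...,0]-.488,w[...,1]+.284)<.05)];q=q[(q[:,2]>.1)];print('lid z',np.median(q[:,2]),q[:,2].max())
E
```

```text
t: 22.3
eef_pos: [0.5199, 0.2163, 0.1095]
eef_rot: [-180.0, -0.1, 83.5]
contact_force: [-6.3, 4.1, -5.3]
width: 0.195
finger_force: 30.1
t: 23.8
eef_pos: [0.515, 0.1553, 0.2779]
eef_rot: [179.6, -0.1, 83.4]
contact_force: [0.0, -0.5, 0.5]
width: 1.003
finger_force: 0.0
bat 581 [0.50964289 0.20182299 0.10294176] [0.52840225 0.23470064 0.15408628] [0.51911552 0.21198126 0.14984599]
lid z 0.14519920167222697 0.1830646481629251
```

View pics/w9b.png

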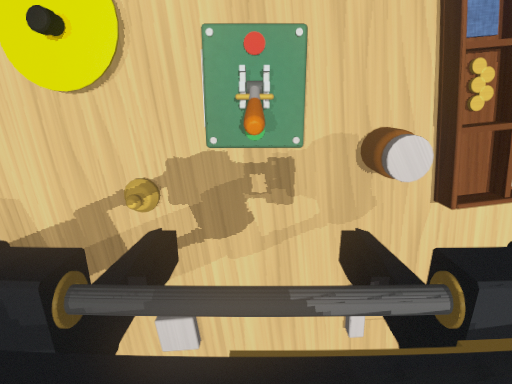

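View pics/t9.png

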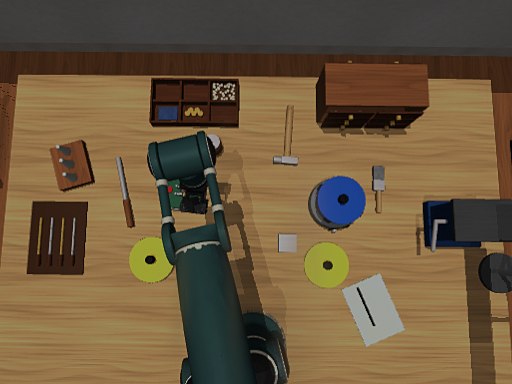

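The bat leans over the green dot at (254,122), with its tip at the same height as before, so it has dropped back in. The lid sits on the pot at top-view (343,200), and the bystanders are where they were.

```bash
python3 -c "
from workcell import arm
print(arm.hand_in())"
```

```text
the job is handed in; nothing more can be done
None
```

The job is handed in at about 24 s, but no verdict came back; my last camera checks showed the blue lid seated level on the pot, the bat over the green dot and back in its notch, and the other things where they started.

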